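Tamper away in the push-to-open drawer

ROBOT

A 7-joint arm with a two-finger parallel gripper is mounted at the origin on the work surface. World frame = base frame: x ahead of the robot, y to its left, z up, the work surface at z = 0. Lengths are in m, angles in rad, forces in N, time in s.
With the tool pointing down it reaches from about 0.425 to 0.875 m from the base axis. Payload 4.7 kg.
Tool frame: the origin (TCP) lies midway between the tips of the shut fingers; the grasp point (between the pads) lies 19 mm behind it (pinch_z is the distance from the TCP to the grasp point, in m); z points along the fingers, y is the line along which they close (so a half turn about z gives the same grasp; the last joint's range is limited). The gripper opens to 87 mm and grips with 3 to 60 N. Pads are 19 mm wide; open, the fingers measure 117 mm over their backs; the gripper's body (75 mm by 190 mm) begins 51 mm behind the grasp point.
Start: joints at [-1.095, 0.321, -0.07, 1.45, 0.023, 1.371, -0.057], TCP at [0.29, 0.582, 0.191] pointing down, gripper open.
Joint ranges: [-2.86, 2.86], [-0.3, 2.09], [-1.38, 1.24], [0.06, 2.45], [-1.56, 4.7], [0.09, 2.05], [-2.69, 2.69]. Speed limits (rad/s): [2.57, 2.57, 3.14, 3.14, 3.14, 3.14, 3.14].

INTERFACE

Orientations are given as a unit quaternion [w, x, y, z].
In Python, from station import read_state, read_camera, hand_in, pinch_z gives the robot as it stands. The module is installed in compiled form; this text tells all that it offers.
- The arm moves only by the tool servo_tool, never from a script. Its argument "plan" is a list of rows, each a list of 2 entries, a list of its own where there are three numbers: the shift along the tool's x, y, z normalised to -1 to 1, where 1 is 15 cm, then the turn, a rotation vector about the tool's x, y, z normalised to -1 to 1, where 1 is 90 degrees. A call has 1 to 8 rows; each row is the pose to reach, as a shift and turn from the pose commanded when the call began, along the tool's axes at that moment; what a row does not reach only later rows make up. A row lasts 1/10 s, in which the tool goes at most 50 mm and 8.59 degrees, less where a joint would pass 70% of its speed; a pose out of reach is approached as far as the arm can. A call with a number of a shift or a turn outside -1 to 1 is refused whole. A call with a gripper value outside its range is refused whole. "fingers" is the closure, from 0 (fully open) to 1 (shut), set as the call begins (left out, the last holds). The fingers move at their own pace and stop on an object; the grip force is fixed at half the most. Time passes only in rows, so rows that repeat a pose let the fingers close. It gives the time, the measured TCP pose, the force, the opening and the grip force at its end, in the units of the state.
- read_state(): the state, without advancing time (a new reading comes with each control period).
- read_camera(name): name is "scene" or "top" or "wrist"; returns a dict with "img" (384x512x3 uint8, red, green, blue), "fx", "fy", "cx", "cy" (pixels), "distortion" ([k1, k2, p1, p2, k3] as OpenCV has them; the pictures are not rectified), "R" (3x3) and "t" (3): a world point X has camera coordinates R X + t. Camera axes: x right, y down, z forward; pixel columns grow to the right and rows downward; lengths in m; the calibration is good to about 2 mm. A picture is of the moment at which its call begins. There is no depth.
- hand_in(): hands the job in; it is judged then, once.
The state is a dict: "t": time; "joint_pos": joint angles; "qvel": joint speeds; "tau": joint torques, N m; "position": TCP position; "ee_rot": TCP orientation; "contact_force": force on the tool from outside, world axes, zero at the start; "torque": the same for the moment, N m; "grip_width": finger opening in m; "gripper_force": force on a finger pad.
Only numpy, scipy, OpenCV 4.12 (cv2) and the standard library are available. Lean on these libraries where they do the work, as an engineer would, in place of code of your own. Each camera call takes 0.05 s, during which the arm holds its last target. There are 200 camera calls.

TASK

Put the coffee tamper away in the hidden drawer of the birch coffee stand: press the stand's plain front in to trip its push latch, draw the sprung-out drawer open and stand the tamper upright on the black rubber pad inside. Set it down rather than drop it, then push the drawer in, without slamming it, until the latch catches and it stays shut. Leave the other things as they stand.

Things in the scene. Friction and masses are not known exactly. Their poses are not given: they have to be found in the camera images.
- stand: Low birch coffee stand, fixed: 268 mm wide (y), 250 mm deep (x), 122 mm high. Its side towards the robot is one plain panel without a handle: the front of a hidden push-to-open drawer. Origin: on the counter, middle of the lower edge of the front face as it stands when shut; x points straight into the stand (the drawer comes out along -x), y to the left seen from the robot, z up.
- stand_top (a point): Centre of the stand's top board, 122 mm above the counter; axes as the stand's. The board and carcass begin 114.5 mm to -x of this point (21 mm behind the shut front face). A canister and a dripper stand on the board, with nothing nearer than 70 mm to the front face.
- drawer (a joint): How far the drawer is out, m: 0 shut and latched (may read up to 0.001), full stop at 0.150. Push-push latch. To open: push the front 4 mm or more further in (solid stop at -0.0055) and let go; a spring sends it out 45 to 60 mm. It then slides freely (about 1 N) and stays where it is left. To shut: see press.
- press (a point): On the drawer: middle of the front's outer face, 80 mm above the counter, where to push (along the stand's +x); moves with the drawer, axes as the stand's. Tripping the latch takes about 5 N. Shutting: over the last 42 mm a spring resists (2 to 5 N); push on past 0 to the solid stop (10 N on it is plenty), then let go: it comes back to 0 and holds. Let go sooner, it springs out again.
- front_top (a point): On the drawer: middle of the top edge of its front panel, 120 mm above the counter, half-way through its thickness; moves with the drawer, axes as the stand's. The panel is 15 mm thick (x), 264 mm wide (y) and 4 to 120 mm high. With the drawer sprung out there is a gap of about 50 mm between panel and carcass, open from above, so that the panel can be pinched or hooked.
- cell_mid (a point): On the drawer: centre of the floor of the middle of three open cells in a row along y just behind the front, 14 mm above the counter; moves with the drawer, axes as the stand's. Cells are 72 x 72 mm, centred 76 mm apart (y = -76, 0, +76 mm), 51 mm behind the front's outer face. Partitions are 4 mm thick and 30 mm high; the drawer's outer side walls reach 55 mm above the counter.
- tamper: Espresso tamper standing on the counter: steel disc base 58 mm in diameter and 21 mm high, narrow neck, pear-shaped brown wooden handle 33 mm in diameter from 46 to 70 mm height; 82 mm high in all, 0.35 kg. Origin: centre of the underside, z up along its axis. It is round. Grip the handle near 58 mm height.
- pad: Black rubber disc 64 mm in diameter and 5 mm thick, lying loose on the floor of one of the drawer's three cells (any of them): the tamper's place. Origin: centre of its underside, z up. Hidden until the drawer is out.
- basket: Steel filter basket, 67 mm in diameter, 26 mm high, in another of the drawer's cells; stays there. Origin: centre of its underside.
- leveller: Red and steel coffee leveller, a round block 62 mm in diameter and 37 mm high, in the remaining cell; stays there. Origin: centre of its underside.
- mug: White mug, 76 mm in diameter, 85 mm high, handle to its +y reaching 70 mm from its axis; bystander on the counter. Origin: centre of its underside.
- jam_jar: Orange jar with black lid, 70 mm in diameter, 78 mm high; bystander on the counter. Origin: centre of its underside.
- pitcher: Steel milk pitcher, 76 mm in diameter, 90 mm high, handle to its +y reaching 64 mm from its axis; bystander on the counter. Origin: centre of its underside.
- canister: White canister with black lid, 86 mm in diameter, 118 mm high; bystander on top of the stand. Origin: centre of its underside.
- dripper: White ceramic coffee dripper, 100 mm in diameter, 75 mm high, with a small handle; bystander on top of the stand. Origin: centre of its underside.
Mind the look-alikes: they are no part of the job. Leave any blue or yellow look-alike of the tamper alone.

How it is judged:
By the outcome, as a careful person would: the job done as asked, in the order asked, and still so for the second after the job is handed in, with the robot touching nothing.
It also fails if it takes over 72 s, if anything falls off the work surface, if the arm or the gripper's body presses on something with over 40 N, if the wrist force passes 120 N, or if a joint passes its speed limit or range.

## Working session

There is one attempt and no reset: what is moved stays moved. The work goes in short steps, Python scripts to look and compute and a tool call to move; the robot and the scene stay as the last step left them, time stands still between calls to the robot, and variables do not carry over. Pictures are saved under pics/ and viewed, at most 10 in all, crops included, and the job is handed in when it is done.

Besides the shell and the picture viewer there is one more tool, called after "Call:" as name(argument=value, ...), one argument or row to a line, values as JSON. servo_tool: Moves the arm, as the interface text tells. Scaled input: -1 to 1 covers 15 cm each way for a shift and 90 degrees each way for a turn. Its arguments: {"type":"object","properties":{"plan":{"type":"array","items":{"type":"array"}},"fingers":{"type":"number"}},"required":["plan"]}

```bash
mkdir -p pics
cat > h.py <<'E'
import numpy as np, cv2
from station import *
from scipy.spatial.transform import Rotation as Ro
def cam(n,save=None):
    c=read_camera(n); c['K']=np.array([[c['fx'],0,c['cx']],[0,c['fy'],c['cy']],[0,0,1.]]); c['d']=np.array(c['distortion']); c['R']=np.array(c['R']);c['t']=np.array(c['t'])
    if save: cv2.imwrite('pics/'+save,c['img'][:,:,::-1])
    return c
def ray(c,uv,z):
    p=cv2.undistortPoints(np.array(uv,float).reshape(-1,1,2),c['K'],c['d']).reshape(-1,2)
    d=np.c_[p,np.ones(len(p))]@c['R']; o=-c['R'].T@c['t']
    return o+d*((z-o[2])/d[:,2])[:,None]
def proj(c,X):
    return cv2.projectPoints(np.array(X,float).reshape(-1,1,3),cv2.Rodrigues(c['R'])[0],c['t'],c['K'],c['d'])[0].reshape(-1,2)
E
python3 - <<'E'
from h import *
a=cam('scene'); b=cam('top')
im=np.hstack([a['img'],b['img']])[:,:,::-1]
cv2.imwrite('pics/a.png',a['img'][:,:,::-1]); cv2.imwrite('pics/b.png',b['img'][:,:,::-1])
s=read_state(); print(s['position'],s['ee_rot'],pinch_z)
for c in(a,b): print(-c['R'].T@c['t'],c['R'][2])
E
```

```text
[0.28941712 0.58137384 0.19021707] [-1.52264107e-04  2.28844733e-01  9.73462510e-01 -8.98188218e-04] 0.0187
[0.90698792 0.62524476 0.91822957] [-0.32203983 -0.60192108 -0.73074028]
[ 0.32179666 -0.06155676  1.23883571] [ 0.19258213 -0.00547087 -0.98126561]
```

View pics/a.png

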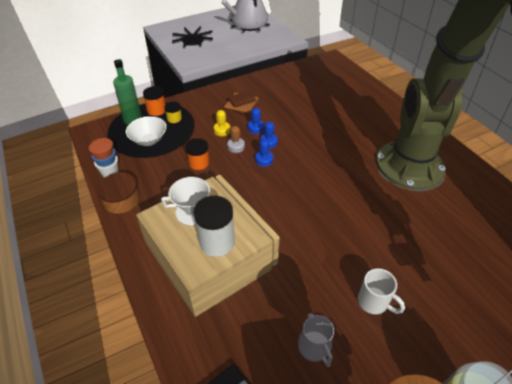

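View pics/b.png

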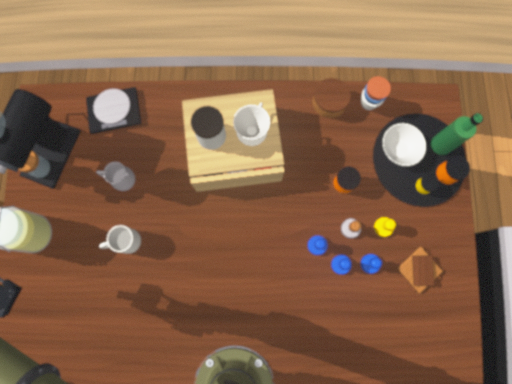

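Scene view: the stand is at about (208,245), with the canister and dripper on it, and a jar is at (198,155). Tamper candidates:
- Brown handle on a steel disc: scene (236,140), top (351,228).
- Blue ones: top (318,245), (342,265) and (372,263).
- Yellow one: top (385,227).

Only the brown and steel one fits the description. I'll confirm it in a crop.

Run:
```python
from h import *
a=cv2.imread('pics/a.png');b=cv2.imread('pics/b.png')
A=cv2.resize(a[90:180,195:295],None,fx=4,fy=4,interpolation=2); B=cv2.resize(b[80:280,180:400],None,fx=2.7,fy=2.7,interpolation=2)
A=cv2.resize(A,(200,180)); 
S=cv2.resize(b[195:285,295:395],(400,360),interpolation=2); T=cv2.resize(b[145:200,175:295],(400,183),interpolation=2)
U=cv2.resize(a[90:180,195:295],(400,360),interpolation=2); V=cv2.resize(a[170:315,130:285],(400,240),interpolation=2)
cv2.imwrite('pics/c.png',np.hstack([np.vstack([S,cv2.resize(T,(400,240))]),np.vstack([U,V])]))
c=cam('top'); h=cv2.cvtColor(c['img'],cv2.COLOR_RGB2HSV)
m=cv2.inRange(h,(12,60,110),(30,200,255)); m[:85]=0;m[200:]=0;m[:,:175]=0;m[:,295:]=0
k=max(cv2.findContours(m,0,2)[0],key=cv2.contourArea)
print(cv2.approxPolyDP(k,4,True).reshape(-1,2).tolist(), cv2.contourArea(k))
# column profile of brightness
for u in (215,240,265): print(u,[tuple(int(x) for x in c['img'][v,u]) for v in range(164,194,1)])
```

```text
[[273, 87], [182, 98], [185, 167], [196, 191], [281, 181], [285, 162]] 9038.0
215 [(236, 214, 151), (235, 213, 149), (233, 210, 147), (231, 206, 142), (229, 203, 139), (229, 203, 140), (231, 206, 143), (228, 203, 142), (209, 179, 126), (162, 136, 97), (150, 128, 94), (197, 167, 121), (227, 201, 141), (238, 217, 153), (239, 220, 157), (230, 205, 142), (207, 175, 124), (166, 141, 99), (146, 125, 88), (143, 121, 85), (142, 120, 84), (144, 125, 85), (144, 122, 88), (147, 125, 90), (139, 117, 85), (123, 97, 68), (109, 81, 52), (102, 71, 49), (103, 72, 48), (106, 69, 50)]
240 [(229, 203, 141), (227, 202, 141), (227, 201, 140), (229, 203, 142), (224, 196, 137), (206, 177, 131), (180, 160, 133), (190, 171, 146), (220, 197, 154), (233, 212, 152), (238, 218, 152), (236, 214, 149), (227, 201, 140), (195, 166, 118), (157, 134, 95), (146, 126, 90), (146, 125, 89), (143, 122, 87), (144, 123, 85), (149, 127, 93), (147, 125, 90), (139, 115, 82), (127, 100, 70), (112, 81, 56), (105, 71, 49), (107, 73, 52), (105, 71, 51), (104, 71, 51), (103, 71, 51), (104, 72, 53)]
265 [(225, 198, 139), (221, 190, 130), (204, 159, 111), (194, 128, 91), (212, 141, 102), (229, 186, 134), (235, 210, 144), (237, 217, 152), (236, 216, 151), (226, 200, 139), (188, 160, 111), (154, 132, 94), (143, 122, 86), (141, 121, 87), (143, 121, 89), (142, 123, 90), (148, 126, 92), (146, 122, 87), (140, 115, 82), (123, 95, 69), (108, 74, 51), (105, 73, 52), (107, 74, 53), (103, 69, 47), (104, 71, 49), (102, 69, 48), (103, 69, 50), (103, 71, 50), (105, 71, 51), (101, 69, 49)]
```

View pics/c.png

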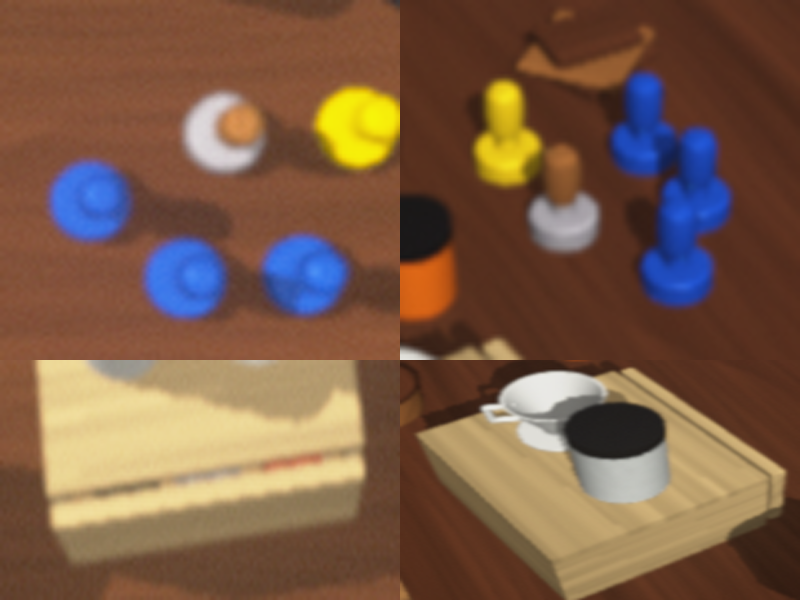

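The crop confirms it. The brown-handled tamper on a steel disc is at top (351,228), with the blue ones below it and the yellow one at (385,227). The slit behind the stand's front shows black (pad) at the left/+y, grey (basket) in the middle and red (leveller) at the right.

```bash
cat > m.py <<'E'
from h import *
c=cam('top'); g=c['img'].astype(float).sum(2)
# front outer top edge
P=[]
for u in range(200,276,3):
    v0=180.3-(u-215)*0.126
    vs=np.arange(int(v0)-5,int(v0)+6); pr=g[vs,u]; d=pr[:-1]-pr[1:]; i=np.argmax(d); w=slice(max(0,i-2),i+3)
    P.append((u,(vs[:-1][w]*d[w]).sum()/d[w].sum()+.5))
X=ray(c,P,0.120); f=np.polyfit(X[:,1],X[:,0],1); yaw=-np.arctan(f[0]); print('yaw',yaw,'res',np.std(X[:,0]-np.polyval(f,X[:,1])))
xd=np.array([np.cos(yaw),np.sin(yaw)]); yd=np.array([-xd[1],xd[0]])
# ends of the front along row of top-band: bright
L=[]
for s in (-1,1):
    row=[]
    for off in (-4,-5,):
        us=np.arange(170,300); vv=180.3-(us-215)*0.126+off+ (0)
        pr=g[np.round(vv).astype(int),us]
        d=np.diff(pr); i=(np.argmax(d[:40]) if s<0 else 80+np.argmin(d[80:])); row.append((us[i]+.5,vv[i]))
    L.append(np.mean(row,0))
E=ray(c,L,0.120)[:,:2]; print('ends',E.tolist(),np.linalg.norm(E[0]-E[1]))
mid=E.mean(0); mid=mid+xd*((np.polyval(f,mid[1])-mid[0])*xd[0]); print('front mid top',mid,'xd',xd)
# tamper
h=cv2.cvtColor(c['img'],cv2.COLOR_RGB2HSV)
roi=np.zeros(g.shape,np.uint8); roi[212:246,336:369]=255
st=cv2.inRange(h,(0,0,120),(180,50,255))&roi; br=cv2.inRange(h,(5,100,150),(20,255,255))&roi
k=max(cv2.findContours(st|br,0,2)[0],key=cv2.contourArea); (u,v),r=cv2.minEnclosingCircle(k); print('disc',u,v,r,ray(c,[(u,v),(u+r,v)],.021))
M=cv2.moments(br,True); u=M['m10']/M['m00'];v=M['m01']/M['m00']; print('handle',u,v,M['m00'],ray(c,[(u,v)],.072))
E
python3 m.py
python3 - <<'E'
from h import *
a=cam('scene');h=cv2.cvtColor(a['img'],cv2.COLOR_RGB2HSV)
roi=np.zeros(h.shape[:2],np.uint8); roi[120:156,224:248]=255
st=cv2.inRange(h,(0,0,110),(180,60,255))&roi
x,y,w,hh=cv2.boundingRect(st);print(x,y,w,hh); print(ray(a,[(x+w/2-.5,y+hh-1-w*0.0)],0),ray(a,[(x+w/2-.5,y+hh-8)],.0105))
E
```

```text
yaw 0.12921902524560605 res 0.0003258035675702014
ends [[0.5846879010058612, 0.12256082091448627], [0.6190638284447978, -0.14105247053692704]] 0.26584520273485246
front mid top [ 0.58931453 -0.01087808] xd [0.99166283 0.12885972]
disc 350.7119140625 228.0099334716797 10.167754173278809 [[ 0.45815572 -0.34762738  0.021     ]
 [ 0.4580182  -0.37857626  0.021     ]]
handle 354.8390804597701 225.64367816091954 87.0 [[ 0.45922628 -0.34795157  0.072     ]]
227 138 18 15
[[ 0.47308111 -0.32650717  0.        ]] [[ 0.46223251 -0.3472964   0.0105    ]]
```

Call:
servo_tool(
  plan=[
    [[-0.25,-0.2,0],[0,0,-0.094]],
    [[-0.5,-0.42,0],[0,0,-0.188]],
    [[-0.75,-0.63,0],[0,0,-0.282]],
    [[-1,-0.85,0],[0,0,-0.377]],
    [[-1,-0.85,0],[0,0,-0.377]],
  ],
  fingers=1,
)

```text
t: 0.75
position: [0.3717, 0.3939, 0.1916]
ee_rot: [0.001, -0.062, 0.998, -0.002]
contact_force: [-0.4, 0.9, 0.4]
grip_width: 0.0549
gripper_force: 0.0
```

```bash
cat >> h.py <<'E'
YAW=0.1292; F=np.array([0.5893,-0.0109]); XD=np.array([np.cos(YAW),np.sin(YAW)]); YD=np.array([-XD[1],XD[0]])
def S(x,y,z): return np.r_[F+x*XD+y*YD,z]   # stand -> world
def st(p): d=np.array(p[:2])-F; return np.round([d@XD,d@YD,p[2]],4)
def go(tgt):
    s=read_state(); q=s['ee_rot']; R=Ro.from_quat([q[1],q[2],q[3],q[0]])
    want=Ro.from_matrix(np.c_[np.r_[-XD,0],np.r_[YD,0],[0,0,-1]])
    print('t',s['t'],'stand',st(s['position']),'shift',np.round(R.inv().apply(tgt-s['position'])/.15,3),'turn',np.round((R.inv()*want).as_rotvec()/(np.pi/2),3),'F',np.round(s['contact_force'],1),'w',s['grip_width'],s['gripper_force'],'q',np.round(s['joint_pos'],2))
E
python3 -c "
from h import *
go(S(-.045,0,.075))"
```

```text
t 0.75 stand [-0.1636  0.4295  0.1916] shift [-0.806 -2.856  0.788] turn [-0.002  0.001 -0.004] F [-0.4  0.9  0.4] w 0.054937330981947405 0.0 q [-0.84  0.09 -0.03  1.72  0.01  1.33  0.82]
```

Call:
servo_tool(
  plan=[
    [[-0.15,-0.33,0],[0,0,0]],
    [[-0.3,-0.66,0],[0,0,0]],
    [[-0.4,-1,0],[0,0,0]],
    [[-0.4,-1,0],[0,0,0]],
  ],
)

```text
t: 1.15
position: [0.4492, 0.2537, 0.1915]
ee_rot: [0.001, -0.06, 0.998, -0.001]
contact_force: [0.5, -0.6, 1.0]
grip_width: 0.023
gripper_force: 0.0
```

Call:
servo_tool(
  plan=[
    [[-0.1,-0.33,0],[0,0,0]],
    [[-0.2,-0.66,0],[0,0,0]],
    [[-0.3,-1,0],[0,0,0]],
    [[-0.3,-1,0],[0,0,0]],
  ],
)

```text
t: 1.55
position: [0.5126, 0.1102, 0.1916]
ee_rot: [0.001, -0.06, 0.998, -0.001]
contact_force: [0.5, -0.2, -0.1]
grip_width: 0.0012
gripper_force: 0.0
```

Call:
servo_tool(
  plan=[
    [[0,-0.28,0.2],[0,0,0]],
    [[0,-0.56,0.4],[0,0,0]],
    [[0,-0.85,0.6],[0,0,0]],
    [[0,-0.85,0.77],[0,0,0]],
    [[0,-0.85,0.77],[0,0,0]],
  ],
)

```text
t: 2.05
position: [0.5235, -0.0101, 0.072]
ee_rot: [-0.004, -0.064, 0.998, -0.0]
contact_force: [-0.6, -0.5, -0.4]
grip_width: 0.0003
gripper_force: 0.0
```

```bash
python3 -c "
from h import *
go(S(-.02,0,.075))"
```

```text
t 2.05 stand [-0.0651  0.0093  0.072 ] shift [-0.301 -0.061 -0.022] turn [ 0.    -0.005 -0.001] F [-0.6 -0.5 -0.4] w 0.0003405075485075478 0.0 q [-0.37  0.16  0.36  1.91 -0.06  1.09  1.72]
```

Call:
servo_tool(
  plan=[
    [[-0.1,0,0],[0,0,0]],
    [[-0.2,-0.06,0],[0,0,0]],
    [[-0.27,-0.06,0],[0,0,0]],
    [[-0.3,-0.06,0],[0,0,0]],
    [[-0.32,-0.06,0],[0,0,0]],
    [[-0.34,-0.06,0],[0,0,0]],
    [[-0.36,-0.06,0],[0,0,0]],
  ],
)

```text
t: 2.75
position: [0.58, -0.0106, 0.0758]
ee_rot: [-0.002, -0.065, 0.998, 0.0]
contact_force: [-4.7, 0.1, 3.6]
grip_width: 0.0005
gripper_force: 2.5
```

```bash
python3 -c "
from h import *
go(S(-.005,0,.075))"
```

```text
t 2.75 stand [-0.0092  0.0015  0.0758] shift [-0.028 -0.01   0.005] turn [ 0.001 -0.002  0.001] F [-4.7  0.1  3.6] w 0.000526681901265644 2.48008131980896 q [-0.34  0.27  0.37  1.78 -0.11  1.12  1.76]
```

Call:
servo_tool(
  plan=[
    [[-0.012,0,0],[0,0,0]],
    [[-0.024,0,0],[0,0,0]],
    [[-0.036,0,0],[0,0,0]],
    [[-0.036,0,0],[0,0,0]],
  ],
)

```text
t: 3.15
position: [0.5848, -0.01, 0.0756]
ee_rot: [-0.002, -0.065, 0.998, 0.001]
contact_force: [-6.9, 0.5, 3.4]
grip_width: 0.0001
gripper_force: 3.0
```

Call:
servo_tool(
  plan=[
    [[-0.01,0,0],[0,0,0]],
    [[-0.02,0,0],[0,0,0]],
    [[-0.02,0,0],[0,0,0]],
  ],
)

```text
t: 3.45
position: [0.5847, -0.0101, 0.0755]
ee_rot: [-0.005, -0.065, 0.998, 0.001]
contact_force: [-14.6, 0.5, 10.7]
grip_width: 0.0007
gripper_force: 7.1
```

Call:
servo_tool(
  plan=[
    [[0.33,0,0],[0,0,0]],
    [[0.66,0,0],[0,0,0]],
    [[0.66,0,-0.3],[0,0,0]],
    [[0.66,0,-0.6],[0,0,0]],
    [[0.66,0,-0.8],[0,0,0]],
    [[0.66,0,-0.8],[0,0,0]],
  ],
  fingers=0.5,
)

```text
t: 4.05
position: [0.4951, -0.023, 0.2009]
ee_rot: [0.005, -0.065, 0.998, 0.0]
contact_force: [1.9, 0.4, -0.2]
grip_width: 0.0391
gripper_force: 0.0
```

Run:
```python
from h import *
go(S(-.05,0,.19))
c=cam('top'); cv2.imwrite('pics/d.png',cv2.resize(c['img'][80:260,150:390,::-1],None,fx=3,fy=3,interpolation=2))
for d in (.045,.06): print(d,proj(c,S(-d,.1,.12)))
```

```text
t 4.05 stand [-9.500e-02  1.000e-04  2.009e-01] shift [-0.299 -0.001  0.076] turn [0.    0.007 0.001] F [ 1.9  0.4 -0.2] w 0.03910236548113342 0.0 q [-0.38 -0.03  0.37  1.83  0.01  1.33  1.69]
0.045 [[203.27547451 197.65459407]]
0.06 [[203.839391   202.94134443]]
```

View pics/d.png

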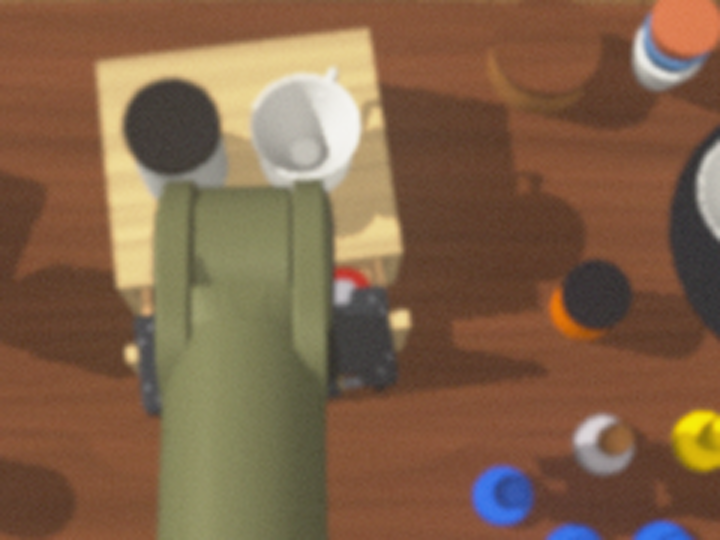

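The drawer has sprung out about 50 mm: the panel ends are at crop (130,355) and (400,325), with the red leveller visible at the right. I'll hook the panel from the gap with the fingers shut.

Call:
servo_tool(
  plan=[
    [[-0.3,0,0],[0,0,0]],
    [[-0.59,0,0],[0,0,0]],
    [[-0.59,0,0],[0,0,0]],
    [[-0.59,0,0.25],[0,0,0]],
    [[-0.59,0,0.5],[0,0,0]],
    [[-0.59,0,0.74],[0,0,0]],
    [[-0.59,0,0.74],[0,0,0]],
  ],
  fingers=1,
)

```text
t: 4.8
position: [0.5739, -0.0117, 0.0785]
ee_rot: [-0.006, -0.065, 0.998, -0.0]
contact_force: [-1.3, 0.3, 0.2]
grip_width: 0.0018
gripper_force: 0.0
```

```bash
python3 -c "
from h import *
go(S(-.1155,0,.09))"
```

```text
t 4.8 stand [-0.0154  0.0012  0.0785] shift [ 0.668 -0.008 -0.069] turn [ 0.    -0.008  0.001] F [-1.3  0.3  0.2] w 0.001775878398650419 0.0 q [-0.36  0.26  0.38  1.78 -0.1   1.13  1.76]
```

Call:
servo_tool(
  plan=[
    [[0.05,0,0],[0,0,0]],
    [[0.12,0,0],[0,0,0]],
    [[0.2,0,0],[0,0,0]],
    [[0.3,0,0],[0,0,0]],
    [[0.4,0,0],[0,0,0]],
    [[0.5,0,0],[0,0,0]],
    [[0.57,0,0],[0,0,0]],
    [[0.62,0,0],[0,0,0]],
  ],
)

```text
t: 5.6
position: [0.4869, -0.0237, 0.086]
ee_rot: [0.001, -0.065, 0.998, 0.0]
contact_force: [1.7, -0.5, 1.6]
grip_width: 0.0003
gripper_force: 0.7
```

Call:
servo_tool(
  plan=[
    [[0.02,0,0],[0,0,0]],
    [[0.03,0,0],[0,0,0]],
    [[0.03,0,0],[0,0,0]],
    [[0.03,0,0],[0,0,0]],
  ],
)

```text
t: 6.0
position: [0.4828, -0.0241, 0.0845]
ee_rot: [-0.0, -0.065, 0.998, -0.0]
contact_force: [-0.7, 0.3, 0.8]
grip_width: 0.0005
gripper_force: 0.0
```

```bash
python3 -c "
from h import *
go(S(-.1155,0,.09))"
```

```text
t 6.0 stand [-0.1073  0.0007  0.0845] shift [ 0.054 -0.004 -0.036] turn [-0.    -0.     0.001] F [-0.7  0.3  0.8] w 0.00046905355376413853 0.0 q [-0.38  0.05  0.38  2.   -0.02  1.1   1.72]
```

Call:
servo_tool(
  plan=[
    [[-0.1,0,0],[0,0,0]],
    [[-0.1,0,0],[0,0,0]],
    [[-0.1,0,-0.3],[0,0,0]],
    [[-0.1,0,-0.6],[0,0,0]],
    [[-0.1,0,-0.8],[0,0,0]],
    [[-0.1,0,-0.8],[0,0,0]],
  ],
)

```text
t: 6.6
position: [0.5003, -0.0223, 0.2094]
ee_rot: [0.004, -0.065, 0.998, 0.0]
contact_force: [-0.3, -0.2, 0.5]
grip_width: 0.0004
gripper_force: 0.0
```

```bash
python3 -c "
from h import *
go(np.array([.459,-.348,.2]))"
```

```text
t 6.6 stand [-8.980e-02  1.000e-04  2.094e-01] shift [ 0.555 -2.117  0.059] turn [-0.     0.005  0.001] F [-0.3 -0.2  0.5] w 0.0004206547698519138 0.0 q [-0.39 -0.02  0.38  1.8   0.01  1.35  1.69]
```

Call:
servo_tool(
  plan=[
    [[0.1,-0.3,0],[0,0,0]],
    [[0.2,-0.6,0],[0,0,0]],
    [[0.27,-0.9,0],[0,0,0]],
    [[0.27,-1,0],[0,0,0]],
  ],
  fingers=0.2,
)

```text
t: 7.0
position: [0.4742, -0.182, 0.204]
ee_rot: [-0.001, -0.061, 0.998, -0.001]
contact_force: [0.3, 0.7, -0.1]
grip_width: 0.0244
gripper_force: 0.0
```

Call:
servo_tool(
  plan=[
    [[0.1,-0.3,0],[0,0,0]],
    [[0.2,-0.6,0],[0,0,0]],
    [[0.27,-0.9,0],[0,0,0]],
    [[0.27,-1,0],[0,0,0]],
    [[0.27,-1,0],[0,0,0]],
  ],
)

```text
t: 7.5
position: [0.4543, -0.3329, 0.2035]
ee_rot: [-0.001, -0.062, 0.998, -0.0]
contact_force: [0.3, 0.3, -0.4]
grip_width: 0.0641
gripper_force: 0.0
```

```bash
cat m.py | sed -n '/^# tamper/,$p' > m2.py; sed -i '1i from h import *\nc=cam("top"); g=c["img"].astype(float).sum(2)' m2.py
python3 - <<'E'
from h import *
go(np.array([.459,-.348,.15]))
w=cam('wrist','e1.png'); b=cam('top')
print(proj(w,[[.459,-.348,.021],[.459,-.348,.08]]))
# drawer view, right-hand picture
cv2.imwrite('pics/e.png',np.hstack([cv2.resize(w['img'],(400,300)),cv2.resize(b['img'][80:230,170:330],(400,375))[:300]])[:,:,::-1])
E
```

```text
t 7.5 stand [-0.1754 -0.302   0.2035] shift [-0.02  -0.103  0.357] turn [-0.    -0.002 -0.003] F [ 0.3  0.3 -0.4] w 0.06405606226692487 0.0 q [-0.05  0.15  0.71  1.67 -0.1   1.36  2.37]
[[241.81509867 171.04865309]
 [239.63265245 182.0184812 ]]
```

View pics/e.png

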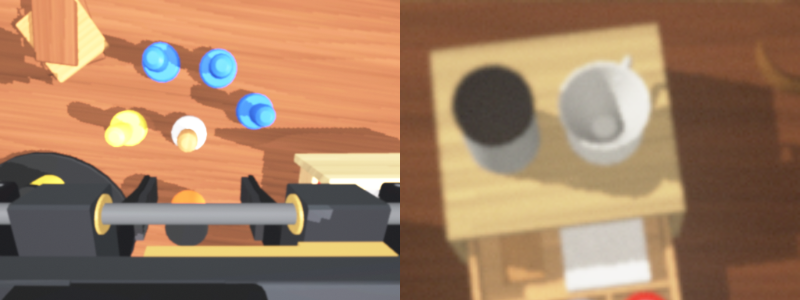

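The wrist view shows the tamper's disc at (242,169) and its handle at (239,183) in full-size pixels, which matches the projection of my estimate. I'll descend.

Call:
servo_tool(
  plan=[
    [[-0.02,-0.1,0.2],[0,0,0]],
    [[-0.02,-0.1,0.5],[0,0,0]],
    [[-0.02,-0.1,0.8],[0,0,0]],
    [[-0.02,-0.1,0.8],[0,0,0]],
  ],
)

```text
t: 8.0
position: [0.4577, -0.3389, 0.0786]
ee_rot: [-0.005, -0.067, 0.998, 0.004]
contact_force: [-1.5, 0.1, -0.5]
grip_width: 0.0696
gripper_force: 0.0
```

```bash
python3 -c "
from h import *
go(np.array([.459,-.348,.039]))"
```

```text
t 8.0 stand [-0.1728 -0.3083  0.0786] shift [-0.003 -0.063  0.263] turn [ 0.005 -0.006  0.003] F [-1.5  0.1 -0.5] w 0.06957497608298026 0.0 q [-0.    0.29  0.69  1.8  -0.2   1.14  2.46]
```

Call:
servo_tool(
  plan=[
    [[0,-0.04,0.05],[0,0,0]],
    [[0,-0.04,0.15],[0,0,0]],
    [[0,-0.04,0.25],[0,0,0]],
    [[0,-0.04,0.25],[0,0,0]],
  ],
)

```text
t: 8.4
position: [0.4612, -0.3496, 0.0457]
ee_rot: [-0.001, -0.065, 0.998, 0.001]
contact_force: [-0.1, -0.0, 0.4]
grip_width: 0.0698
gripper_force: 0.0
```

```bash
python3 -c "
from h import *
go(np.array([.459,-.348,.039]))"
```

```text
t 8.4 stand [-0.1706 -0.3194  0.0457] shift [0.013 0.013 0.045] turn [ 0.001 -0.001  0.001] F [-0.1 -0.   0.4] w 0.06984292701169648 0.0 q [ 0.03  0.34  0.68  1.82 -0.24  1.07  2.5 ]
```

Call:
servo_tool(
  plan=[
    [[0.013,0.01,0.02],[0,0,0]],
    [[0.013,0.01,0.035],[0,0,0]],
    [[0.013,0.01,0.035],[0,0,0]],
  ],
)

```text
t: 8.7
position: [0.46, -0.3493, 0.0422]
ee_rot: [0.0, -0.065, 0.998, -0.0]
contact_force: [0.1, 0.9, 0.3]
grip_width: 0.0692
gripper_force: 0.0
```

Call:
servo_tool(
  plan=[
    [[0,0,0],[0,0,0]],
    [[0,0,0],[0,0,0]],
    [[0,0,0],[0,0,0]],
    [[0,0,0],[0,0,0]],
    [[0,0,0],[0,0,0]],
    [[0,0,0],[0,0,0]],
  ],
  fingers=1,
)

```text
t: 9.3
position: [0.46, -0.3494, 0.042]
ee_rot: [0.0, -0.065, 0.998, -0.0]
contact_force: [-0.1, -1.5, -0.4]
grip_width: 0.0295
gripper_force: 1.9
```

Call:
servo_tool(
  plan=[
    [[0,0,-0.05],[0,0,0]],
    [[0,0,-0.2],[0,0,0]],
    [[0,0,-0.5],[0,0,0]],
    [[0,0,-0.8],[0,0,0]],
    [[0,0,-1],[0,0,0]],
    [[0,0,-1],[0,0,0]],
  ],
)

```text
t: 9.9
position: [0.462, -0.3514, 0.1971]
ee_rot: [0.004, -0.065, 0.998, -0.002]
contact_force: [0.8, -0.8, -3.1]
grip_width: 0.0273
gripper_force: 28.6
```

Run:
```python
from h import *
go(S(-.081,.076,.19))
b=cam('top'); cv2.imwrite('pics/f.png',cv2.resize(b['img'][130:260,160:400,::-1],None,fx=3.2,fy=3.2,interpolation=2))
print(proj(b,[S(-.081,.076,.019),S(-.132,0,.12)])-[160,130])
```

```text
t 9.9 stand [-0.1701 -0.3213  0.1971] shift [-0.596  2.648  0.039] turn [-0.003  0.005  0.001] F [ 0.8 -0.8 -3.1] w 0.027329501778935072 28.579770545766223 q [-0.03  0.19  0.72  1.65 -0.13  1.34  2.42]
[[56.64358106 84.57544358]
 [82.89847305 94.05398041]]
```

View pics/f.png

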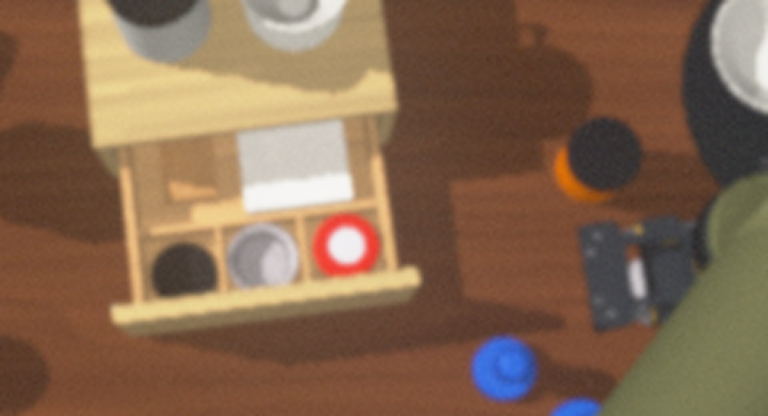

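The drawer is open. The black pad is in the +y cell at crop (185,270), the basket is in the middle at (263,257), and the leveller is at the right at (347,245). Next I'll refine the drawer and pad positions and check the grasp.

Run:
```python
from h import *
c=cam('top'); g=c['img'].astype(float).sum(2)
P=[]
for u in range(205,282,4):
    v0=224-(u-243)*0.126; vs=np.arange(int(v0)-6,int(v0)+7); d=-np.diff(g[vs,u]); i=np.argmax(d); w=slice(max(0,i-2),i+3)
    P.append((u,(vs[:-1][w]*d[w]).sum()/d[w].sum()+.5))
X=ray(c,P,.12); print('drawer',np.round([-(st(x)[0]) for x in X],4))
m=(g<170).astype(np.uint8); m[:200]=0;m[226:]=0;m[:,:203]=0;m[:,232:]=0
k=max(cv2.findContours(m,0,2)[0],key=cv2.contourArea); bb=cv2.boundingRect(k); print(bb,cv2.contourArea(k))
x,y,w,h=bb
for q in [(x-.5,y+h/2),(x+w-.5,y+h/2),(x+w/2-.5,y-.5)]: print(st(ray(c,[q],.019)[0]))
w=cam('wrist'); a=cam('scene')
s=read_state(); p=proj(a,[s['position']])[0].astype(int); print(p,proj(w,[s['position']]))
A=a['img'][max(0,p[1]-50):p[1]+50,max(0,p[0]-65):p[0]+65]
cv2.imwrite('pics/g.png',np.hstack([cv2.resize(w['img'],(400,300)),cv2.resize(A,(400,300),interpolation=2)])[:,:,::-1])
```

```text
drawer [0.1339 0.1338 0.134  0.1335 0.1344 0.1337 0.1343 0.1335 0.1343 0.1337
 0.1345 0.1335 0.1348 0.1342 0.1341 0.1337 0.1344 0.1337 0.1345 0.1335]
(211, 220, 1, 1) 0.0
[-0.0964  0.0963  0.019 ]
[-0.0968  0.0933  0.019 ]
[-0.0936  0.0944  0.019 ]
[234  99] [[254.60753265 218.40492784]]
```

View pics/g.png

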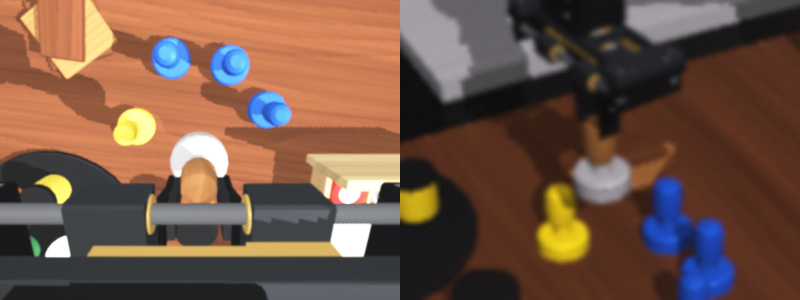

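Call:
servo_tool(
  plan=[
    [[-0.07,0.25,0],[0,0,0]],
    [[-0.14,0.5,0],[0,0,0]],
    [[-0.2,0.75,0],[0,0,0]],
    [[-0.25,1,0],[0,0,0]],
    [[-0.25,1,0],[0,0,0]],
  ],
)

```text
t: 10.6
position: [0.4777, -0.188, 0.1897]
ee_rot: [-0.002, -0.07, 0.998, 0.003]
contact_force: [0.7, 0.1, -3.0]
grip_width: 0.0269
gripper_force: 28.6
```

Call:
servo_tool(
  plan=[
    [[-0.07,0.25,0],[0,0,0]],
    [[-0.14,0.5,0],[0,0,0]],
    [[-0.2,0.75,0],[0,0,0]],
    [[-0.25,1,0],[0,0,0]],
    [[-0.25,1,0],[0,0,0]],
  ],
)

```text
t: 11.1
position: [0.4945, -0.0352, 0.1899]
ee_rot: [-0.002, -0.07, 0.998, 0.002]
contact_force: [0.6, -0.1, -2.8]
grip_width: 0.0266
gripper_force: 28.6
```

Run:
```python
from h import *
b=cv2.imread('pics/f.png'); g=cv2.cvtColor(b,cv2.COLOR_BGR2GRAY)
m=(g<60).astype(np.uint8); m[:225]=0;m[305:]=0;m[:,:135]=0;m[:,222:]=0
k=max(cv2.findContours(m,0,2)[0],key=cv2.contourArea); x,y,w,h=cv2.boundingRect(k); print(x,y,w,h)
c=cam('top'); f=lambda u,v:((u+.5)/3.2-.5+160,(v+.5)/3.2-.5+130)
rows=[(r,np.flatnonzero(m[r])) for r in range(y,y+h,6)]
pts=k.reshape(-1,2); sel=pts[pts[:,1]<y+h*0.6]; W=np.array([st(ray(c,[f(*p)],.019)[0])[:2] for p in sel])
A=np.c_[2*W,np.ones(len(W))]; s=np.linalg.lstsq(A,(W**2).sum(1),rcond=None)[0]; print('pad',s[:2],'r',np.sqrt(s[2]+s[:2]@s[:2]))
go(S(-.083,.076,.19))
w=cam('wrist','g2.png')
```

```text
159 277 15 16
pad [-0.08860946  0.09265947] r 0.0044905589439246255
t 11.15 stand [-0.0978 -0.0158  0.1901] shift [-0.103  0.611  0.   ] turn [ 0.    -0.002  0.005] F [ 0.9 -0.6 -3. ] w 0.026655542138670996 28.578835403022822 q [-0.41 -0.02  0.43  1.84  0.01  1.32  1.73]
```

Run:
```python
from h import *
b=cv2.imread('pics/f.png'); g=cv2.cvtColor(b,cv2.COLOR_BGR2GRAY)
c=cam('top'); f=lambda u,v:((u+.5)/3.2-.5+160,(v+.5)/3.2-.5+130)
for T in (75,85):
    m=(g<T).astype(np.uint8); m[:225]=0;m[300:]=0;m[:,:140]=0;m[:,222:]=0
    k=max(cv2.findContours(m,0,2)[0],key=cv2.contourArea); x,y,w,h=cv2.boundingRect(k); print(T,x,y,w,h, [st(ray(c,[f(q,270)],.019)[0])[1] for q in (x,x+w)], st(ray(c,[f(x+w/2,y)],.019)[0]))
w=cam('wrist'); s=read_state(); 
for z in (0.037,0.042,0.047,.052):  # disc top edges if tamper foot is z below TCP
    p=np.array(s['position']); P=[p+np.r_[sg*.029*YD,0]+[0,0,-z+.021] for sg in(-1,1)]
    front=p+np.r_[-.029*XD,0]+[0,0,-z+.021]; bot=p+np.r_[-.029*XD,0]+[0,0,-z]; print(z,proj(w,P+[front,bot]).round(1).tolist())
cv2.imwrite('pics/h.png',cv2.resize(w['img'][120:300,160:360,::-1],None,fx=3,fy=3,interpolation=2))
```

```text
75 154 246 59 49 [np.float64(0.1022), np.float64(0.0473)] [-0.0568  0.0722  0.019 ]
85 153 245 62 50 [np.float64(0.1032), np.float64(0.0454)] [-0.056   0.0716  0.019 ]
0.037 [[214.0, 213.2], [291.2, 213.3], [252.6, 175.5], [252.8, 169.7]]
0.042 [[214.9, 210.9], [290.4, 211.1], [252.6, 174.0], [252.8, 168.4]]
0.047 [[215.7, 208.8], [289.7, 208.9], [252.7, 172.6], [252.8, 167.2]]
0.052 [[216.5, 206.7], [289.0, 206.9], [252.7, 171.2], [252.9, 166.1]]
```

View pics/h.png

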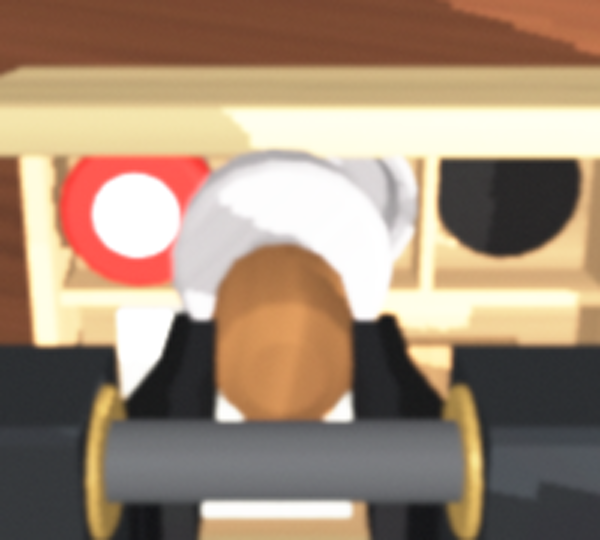

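The wrist view shows the disc held upright at full-picture columns 217–291, and the black pad's back edge at crop (505,255), columns 438–580. I'll cast the pad's edges onto its top plane.

Run:
```python
from h import *
c=cam('wrist'); g=cv2.cvtColor(cv2.resize(c['img'],None,fx=3,fy=3,interpolation=2),cv2.COLOR_RGB2GRAY)
f=lambda u,v:((u+.5)/3-.5,(v+.5)/3-.5)
m=(g<90).astype(np.uint8); m[:520]=0;m[625:]=0;m[:,:910]=0;m[:,1075:]=0
k=max(cv2.findContours(m,0,1)[0],key=cv2.contourArea); print(cv2.boundingRect(k))
p=k.reshape(-1,2); p=p[(p[:,1]>528)&(p[:,1]<622)]
W=np.array([st(q)[:2] for q in ray(c,[f(*q) for q in p],.019)])
s=np.linalg.lstsq(np.c_[2*W,np.ones(len(W))],(W**2).sum(1),rcond=None)[0]; print('pad',s[:2],np.sqrt(s[2]+s[:2]@s[:2]))
go(S(s[0],s[1],.19))
# cell back partition & side partition in wrist check: front panel inner top edge
print('panel inner top',st(ray(c,[f(160*3+300,360+157)],.12)[0]))
```

```text
(922, 520, 139, 95)
pad [-0.08302636  0.07625889] 0.029565170256765635
t 11.35 stand [-0.098  -0.0205  0.1912] shift [-0.099  0.645  0.008] turn [-0.    -0.001 -0.001] F [ 0.2  0.5 -2.6] w 0.02677559199333938 28.575860263081267 q [-0.41 -0.02  0.44  1.84  0.01  1.32  1.73]
panel inner top [-0.1178 -0.0148  0.12  ]
```

Call:
servo_tool(
  plan=[
    [[-0.03,0.2,0],[0,0,0]],
    [[-0.06,0.4,0],[0,0,0]],
    [[-0.1,0.6,0],[0,0,0]],
    [[-0.1,0.64,0],[0,0,0]],
    [[-0.1,0.64,0],[0,0,0]],
    [[-0.1,0.64,0],[0,0,0]],
    [[-0.1,0.64,0],[0,0,0]],
  ],
)

```text
t: 12.05
position: [0.4978, 0.0529, 0.192]
ee_rot: [0.0, -0.064, 0.998, -0.0]
contact_force: [0.7, -0.8, -3.1]
grip_width: 0.0269
gripper_force: 28.6
```

```bash
python3 -c "
from h import *
go(S(-.083,.075,.1))"
```

```text
t 12.05 stand [-0.0825  0.0751  0.192 ] shift [ 0.003 -0.     0.613] turn [-0.     0.    -0.001] F [ 0.7 -0.8 -3.1] w 0.026902632012035944 28.575363351556007 q [-0.5  -0.01  0.34  1.82  0.    1.32  1.54]
```

Call:
servo_tool(
  plan=[
    [[0,0,0.15],[0,0,0]],
    [[0,0,0.35],[0,0,0]],
    [[0,0,0.55],[0,0,0]],
    [[0,0,0.7],[0,0,0]],
    [[0,0,0.7],[0,0,0]],
    [[0,0,0.7],[0,0,0]],
    [[0,0,0.7],[0,0,0]],
  ],
)

```text
t: 12.75
position: [0.4993, 0.0547, 0.0888]
ee_rot: [0.002, -0.065, 0.998, 0.0]
contact_force: [0.2, -0.3, -1.3]
grip_width: 0.0269
gripper_force: 28.6
```

```bash
python3 -c "
from h import *
go(S(-.083,.075,.07))"
```

```text
t 12.75 stand [-0.0808  0.0767  0.0888] shift [ 0.015 -0.011  0.125] turn [0.    0.002 0.   ] F [ 0.2 -0.3 -1.3] w 0.026885759504198633 28.579688753234223 q [-0.49  0.08  0.35  1.95 -0.03  1.11  1.57]
```

Call:
servo_tool(
  plan=[
    [[0.01,-0.01,0.03],[0,0,0]],
    [[0.015,-0.01,0.06],[0,0,0]],
    [[0.015,-0.01,0.09],[0,0,0]],
    [[0.015,-0.01,0.12],[0,0,0]],
    [[0.015,-0.01,0.12],[0,0,0]],
    [[0.015,-0.01,0.12],[0,0,0]],
  ],
)

```text
t: 13.35
position: [0.4955, 0.0532, 0.0688]
ee_rot: [-0.0, -0.065, 0.998, -0.0]
contact_force: [0.2, -0.1, -2.2]
grip_width: 0.0267
gripper_force: 28.6
```

Call:
servo_tool(
  plan=[
    [[0,0,0.01],[0,0,0]],
    [[0,0,0.02],[0,0,0]],
    [[0,0,0.02],[0,0,0]],
  ],
)

```text
t: 13.65
position: [0.4955, 0.0532, 0.0659]
ee_rot: [-0.0, -0.065, 0.998, -0.0]
contact_force: [-0.7, -0.5, -2.7]
grip_width: 0.0268
gripper_force: 28.6
```

Call:
servo_tool(
  plan=[
    [[0,0,0.01],[0,0,0]],
    [[0,0,0.016],[0,0,0]],
    [[0,0,0.016],[0,0,0]],
  ],
)

```text
t: 13.95
position: [0.4955, 0.0532, 0.0635]
ee_rot: [-0.0, -0.065, 0.998, -0.0]
contact_force: [0.1, 0.8, -3.4]
grip_width: 0.0262
gripper_force: 28.6
```

```bash
python3 -c "
from h import *
go(S(-.083,.075,.06))"
```

```text
t 13.95 stand [-0.0847  0.0756  0.0635] shift [-0.012 -0.004  0.023] turn [-0.    -0.     0.001] F [ 0.1  0.8 -3.4] w 0.026238868794864877 28.57433599390788 q [-0.49  0.1   0.35  1.99 -0.04  1.06  1.58]
```

Call:
servo_tool(
  plan=[
    [[-0.01,0,0.006],[0,0,0]],
    [[-0.01,0,0.012],[0,0,0]],
    [[-0.01,0,0.012],[0,0,0]],
  ],
)

```text
t: 14.25
position: [0.4979, 0.0533, 0.0624]
ee_rot: [0.001, -0.065, 0.998, 0.0]
contact_force: [-0.6, -1.0, 0.5]
grip_width: 0.0264
gripper_force: 29.1
```

Call:
servo_tool(
  plan=[
    [[0,0,0.006],[0,0,0]],
    [[0,0,0.012],[0,0,0]],
    [[0,0,0.012],[0,0,0]],
  ],
)

```text
t: 14.55
position: [0.4994, 0.0531, 0.0621]
ee_rot: [0.002, -0.065, 0.998, 0.0]
contact_force: [-0.2, -2.5, 8.5]
grip_width: 0.0264
gripper_force: 30.0
```

Call:
servo_tool(
  plan=[
    [[0,0,-0.008],[0,0,0]],
    [[0,0,-0.008],[0,0,0]],
  ],
)

```text
t: 14.75
position: [0.4984, 0.0533, 0.0623]
ee_rot: [0.001, -0.065, 0.998, 0.0]
contact_force: [1.0, -2.4, 6.2]
grip_width: 0.0267
gripper_force: 29.7
```

Call:
servo_tool(
  plan=[
    [[0,0,0],[0,0,0]],
    [[0,0,0],[0,0,0]],
    [[0,0,0],[0,0,0]],
    [[0,0,0],[0,0,0]],
    [[0,0,0],[0,0,0]],
  ],
  fingers=0.47,
)

```text
t: 15.25
position: [0.4967, 0.0536, 0.0609]
ee_rot: [-0.0, -0.065, 0.998, 0.0]
contact_force: [0.6, 0.3, 1.1]
grip_width: 0.0457
gripper_force: 0.0
```

Call:
servo_tool(
  plan=[
    [[0,0,-0.1],[0,0,0]],
    [[0,0,-0.3],[0,0,0]],
    [[0,0,-0.6],[0,0,0]],
    [[0,0,-0.9],[0,0,0]],
    [[0,0,-1],[0,0,0]],
    [[0,0,-1],[0,0,0]],
    [[0,0,-1],[0,0,0]],
  ],
)

```text
t: 15.95
position: [0.4967, 0.0534, 0.2104]
ee_rot: [-0.0, -0.065, 0.998, 0.0]
contact_force: [-0.9, -0.2, -0.5]
grip_width: 0.046
gripper_force: 0.0
```

Call:
servo_tool(
  plan=[
    [[0.3,0.2,0],[0,0,0]],
    [[0.3,0.5,0],[0,0,0]],
    [[0.3,0.8,0],[0,0,0]],
    [[0.3,1,0],[0,0,0]],
    [[0.3,1,0],[0,0,0]],
  ],
  fingers=1,
)

```text
t: 16.45
position: [0.4301, 0.2008, 0.2087]
ee_rot: [-0.002, -0.069, 0.998, -0.0]
contact_force: [0.2, -0.9, 0.5]
grip_width: 0.0141
gripper_force: 0.0
```

Run:
```python
from h import *
go(S(-.2,0,.075))
c=cam('top'); w=cam('scene'); 
print(proj(c,[S(-.083,.076,.04)]))
B=c['img'][150:240,180:300]; p=proj(w,[S(-.083,.076,.05)])[0].astype(int); A=w['img'][p[1]-45:p[1]+45,p[0]-60:p[0]+60]
cv2.imwrite('pics/i.png',np.hstack([cv2.resize(B,(400,300),interpolation=2),cv2.resize(A,(400,300),interpolation=2)])[:,:,::-1])
```

```text
t 16.45 stand [-0.1306  0.2304  0.2087] shift [ 0.473 -1.531  0.894] turn [-0.    -0.003  0.006] F [ 0.2 -0.9  0.5] w 0.014114876678345213 0.0 q [-0.65 -0.06  0.16  1.84  0.01  1.36  1.21]
[[216.06318651 214.21467255]]
```

View pics/i.png

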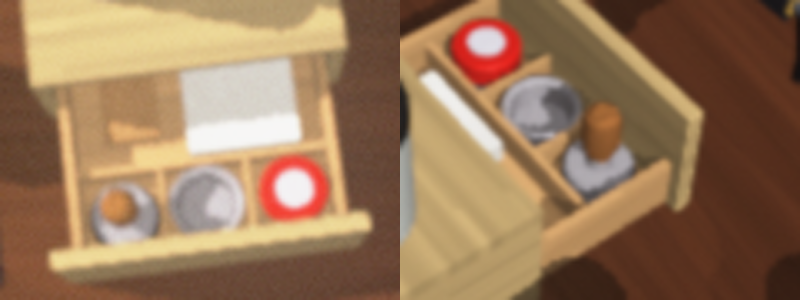

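The tamper stands upright on the pad at left-crop (124,212), with the basket and leveller still in place. Now I'll close the drawer.

Call:
servo_tool(
  plan=[
    [[0.05,-0.25,0],[0,0,0]],
    [[0.1,-0.5,0],[0,0,0]],
    [[0.15,-0.75,0],[0,0,0]],
    [[0.22,-1,0],[0,0,0]],
    [[0.22,-1,0],[0,0,0]],
    [[0.22,-1,0],[0,0,0]],
  ],
)

```text
t: 17.15
position: [0.4193, 0.0414, 0.2106]
ee_rot: [-0.0, -0.063, 0.998, 0.0]
contact_force: [0.4, 0.4, -0.5]
grip_width: 0.0004
gripper_force: 0.0
```

```bash
python3 -c "
from h import *
go(S(-.162,0,.08))"
```

```text
t 17.15 stand [-0.1618  0.0738  0.2106] shift [-0.001 -0.493  0.87 ] turn [ 0.001 -0.001 -0.002] F [ 0.4  0.4 -0.5] w 0.00038050067244042765 0.0 q [-0.52 -0.2   0.31  1.95  0.06  1.38  1.47]
```

Call:
servo_tool(
  plan=[
    [[0,-0.25,0],[0,0,0]],
    [[0,-0.5,0],[0,0,0]],
    [[0,-0.5,0.2],[0,0,0]],
    [[0,-0.5,0.45],[0,0,0]],
    [[0,-0.5,0.7],[0,0,0]],
    [[0,-0.5,0.87],[0,0,0]],
    [[0,-0.5,0.87],[0,0,0]],
    [[0,-0.5,0.87],[0,0,0]],
  ],
)

```text
t: 17.95
position: [0.4296, -0.0308, 0.0808]
ee_rot: [-0.0, -0.066, 0.998, -0.0]
contact_force: [0.3, 0.4, 0.2]
grip_width: 0.0008
gripper_force: 0.0
```

```bash
python3 -c "
from h import *
go(S(-.06,0,.08))"
```

```text
t 17.95 stand [-0.161   0.0009  0.0808] shift [-0.673 -0.007  0.005] turn [-0.    -0.001  0.001] F [0.3 0.4 0.2] w 0.0007982047721119046 0.0 q [-0.46 -0.08  0.45  2.12  0.04  1.1   1.68]
```

Call:
servo_tool(
  plan=[
    [[-0.03,0,0],[0,0,0]],
    [[-0.06,0,0],[0,0,0]],
    [[-0.09,0,0],[0,0,0]],
    [[-0.12,0,0],[0,0,0]],
    [[-0.15,0,0],[0,0,0]],
    [[-0.18,0,0],[0,0,0]],
    [[-0.21,0,0],[0,0,0]],
    [[-0.25,0,0],[0,0,0]],
  ],
)

```text
t: 18.75
position: [0.4668, -0.0262, 0.0806]
ee_rot: [-0.0, -0.065, 0.998, 0.0]
contact_force: [-1.4, -0.4, 0.4]
grip_width: 0.0006
gripper_force: 0.6
```

Call:
servo_tool(
  plan=[
    [[-0.04,0,0],[0,0,0]],
    [[-0.08,0,0],[0,0,0]],
    [[-0.12,0,0],[0,0,0]],
    [[-0.16,0,0],[0,0,0]],
    [[-0.2,0,0],[0,0,0]],
    [[-0.24,0,0],[0,0,0]],
    [[-0.28,0,0],[0,0,0]],
    [[-0.32,0,0],[0,0,0]],
  ],
)

```text
t: 19.55
position: [0.5148, -0.0199, 0.0807]
ee_rot: [-0.0, -0.065, 0.998, -0.0]
contact_force: [-1.9, -0.3, 0.5]
grip_width: 0.0003
gripper_force: 0.6
```

```bash
python3 -c "
from h import *
go(S(-.0045,0,.08))"
```

```text
t 19.55 stand [-0.0751  0.0006  0.0807] shift [-0.471 -0.005  0.004] turn [-0.    -0.     0.001] F [-1.9 -0.3  0.5] w 0.000326356758561779 0.5798869952559471 q [-0.45  0.12  0.47  1.93 -0.06  1.1   1.75]
```

Call:
servo_tool(
  plan=[
    [[-0.04,0,0],[0,0,0]],
    [[-0.08,0,0],[0,0,0]],
    [[-0.12,0,0],[0,0,0]],
    [[-0.16,0,0],[0,0,0]],
    [[-0.2,0,0],[0,0,0]],
    [[-0.24,0,0],[0,0,0]],
    [[-0.28,0,0],[0,0,0]],
    [[-0.32,0,0],[0,0,0]],
  ],
)

```text
t: 20.35
position: [0.5619, -0.0138, 0.0806]
ee_rot: [-0.0, -0.065, 0.998, 0.0]
contact_force: [-3.5, -0.9, 1.2]
grip_width: 0.0005
gripper_force: 2.1
```

Call:
servo_tool(
  plan=[
    [[-0.02,0,0],[0,0,0]],
    [[-0.04,0,0],[0,0,0]],
    [[-0.06,0,0],[0,0,0]],
    [[-0.08,0,0],[0,0,0]],
    [[-0.09,0,0],[0,0,0]],
    [[-0.1,0,0],[0,0,0]],
    [[-0.11,0,0],[0,0,0]],
  ],
)

```text
t: 21.05
position: [0.5782, -0.0116, 0.0806]
ee_rot: [-0.0, -0.065, 0.998, 0.0]
contact_force: [-4.9, -1.2, 0.6]
grip_width: 0.0005
gripper_force: 2.3
```

```bash
python3 -c "
from h import *
go(S(-.0045,0,.08))"
```

```text
t 21.05 stand [-0.0111  0.0007  0.0806] shift [-0.044 -0.005  0.004] turn [ 0.    -0.     0.001] F [-4.9 -1.2  0.6] w 0.0005287156284010991 2.256029024720192 q [-0.43  0.26  0.46  1.78 -0.13  1.12  1.78]
```

Call:
servo_tool(
  plan=[
    [[-0.01,0,0],[0,0,0]],
    [[-0.02,0,0],[0,0,0]],
    [[-0.03,0,0],[0,0,0]],
    [[-0.04,0,0],[0,0,0]],
    [[-0.05,0,0],[0,0,0]],
    [[-0.05,0,0],[0,0,0]],
  ],
)

```text
t: 21.65
position: [0.5851, -0.0107, 0.0806]
ee_rot: [-0.001, -0.065, 0.998, 0.0]
contact_force: [-5.6, -0.5, 2.4]
grip_width: 0.0006
gripper_force: 3.2
```

Call:
servo_tool(
  plan=[
    [[-0.01,0,0],[0,0,0]],
    [[-0.018,0,0],[0,0,0]],
    [[-0.018,0,0],[0,0,0]],
  ],
)

```text
t: 21.95
position: [0.585, -0.0107, 0.0806]
ee_rot: [-0.004, -0.065, 0.998, 0.0]
contact_force: [-12.6, -1.6, 8.9]
grip_width: 0.0003
gripper_force: 6.7
```

At the solid stop (12.6 N). I'll let go smoothly, retreat and check.

Call:
servo_tool(
  plan=[
    [[0.03,0,0],[0,0,0]],
    [[0.08,0,0],[0,0,0]],
    [[0.2,0,0],[0,0,0]],
    [[0.4,0,0],[0,0,0]],
    [[0.65,0,0],[0,0,0]],
    [[0.65,0,0],[0,0,0]],
  ],
)

```text
t: 22.55
position: [0.4885, -0.0231, 0.0804]
ee_rot: [-0.0, -0.065, 0.998, 0.001]
contact_force: [1.1, -0.3, -0.9]
grip_width: 0.0003
gripper_force: 0.0
```

Call:
servo_tool(
  plan=[
    [[0,0,-0.3],[0,0,0]],
    [[0,0,-0.6],[0,0,0]],
    [[0,0.3,-0.8],[0,0,0]],
    [[0,0.6,-0.8],[0,0,0]],
    [[0,1,-0.8],[0,0,0]],
    [[0,1,-0.8],[0,0,0]],
    [[0,1,-0.8],[0,0,0]],
  ],
)

```text
t: 23.25
position: [0.4729, 0.1288, 0.2013]
ee_rot: [0.001, -0.068, 0.998, 0.001]
contact_force: [0.4, -0.4, -0.5]
grip_width: 0.0003
gripper_force: 0.0
```

Call:
servo_tool(
  plan=[
    [[0.1,0.3,0],[0,0,0]],
    [[0.1,0.6,0],[0,0,0]],
    [[0.1,1,0],[0,0,0]],
    [[0.1,1,0],[0,0,0]],
    [[0.1,1,0],[0,0,0]],
    [[0.1,1,0],[0,0,0]],
  ],
)

```text
t: 23.85
position: [0.4394, 0.27, 0.2007]
ee_rot: [0.0, -0.063, 0.998, -0.001]
contact_force: [0.5, -0.3, -0.3]
grip_width: 0.0006
gripper_force: 0.0
```

```bash
python3 m.py 2>&1 | head -3; python3 -c "
from h import *
go(S(-.1,0,.2)); c=cam('top'); cv2.imwrite('pics/j.png',cv2.resize(c['img'][70:290,90:410,::-1],None,fx=2.4,fy=2.4,interpolation=2))"
```

```text
yaw 0.12979345400953293 res 0.0003339117613011814
ends [[0.5846879010058612, 0.12256082091448627], [0.6190638284447978, -0.14105247053692704]] 0.26584520273485246
front mid top [ 0.58915459 -0.0109063 ] xd [0.99158865 0.12942934]
t 23.9 stand [-0.1125  0.2976  0.2008] shift [-0.089 -1.984  0.007] turn [-0.001  0.001 -0.002] F [ 1.   0.  -0.9] w 7.216078842561059e-05 0.0 q [-0.76  0.03  0.16  1.77 -0.    1.34  1.1 ]
```

View pics/j.png

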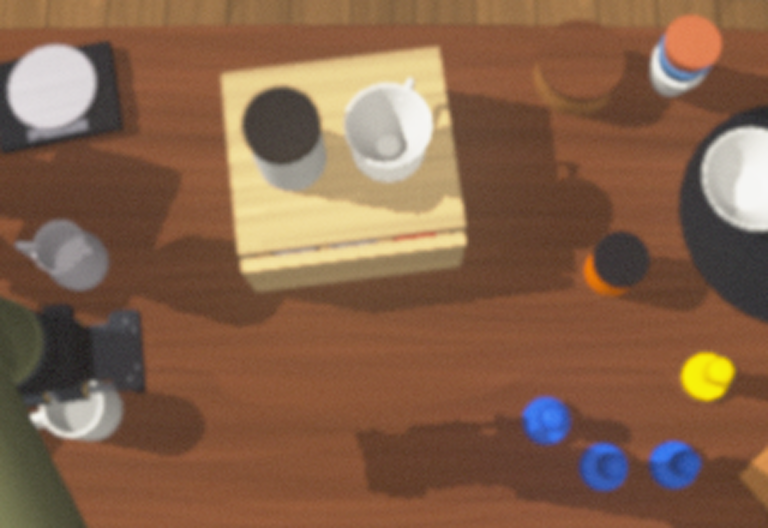

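The drawer is shut: its front edge is back where it began to within 0.2 mm, at crop (350,250). The mug, pitcher, jar and the blue and yellow look-alikes stand as before, and the arm is clear.

```bash
python3 -c "
from station import hand_in
print(hand_in())"
```

```text
the job is handed in; nothing more can be done
None
```

The tamper stands upright on the black pad in the drawer, the drawer is pushed in and stays shut, nothing else looks moved, and the job is handed in at about 24 s.

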